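Sweep stray air fittings into the catch pen

TASK

Three T-shaped air fittings lie strewn on the bench in front of the open side of the low three-sided metal catch pen. With the closed fingers, sweep all three along the bench top into the pen, the middle of each at least 3 cm past the mouth, without picking any up or flinging it. Leave the solder reel and the valve that stand around them where they are.

Things in the scene. Friction and masses are not known exactly. Their poses are not given: they have to be found in the camera images.
- pen: catch pen: low fixed aluminium fence, open on one side, no floor. Inside 170 mm wide, 130 deep; walls 25 mm high, 3 thick, outside a 2.5 mm high flange. Origin: middle of the open mouth, on the bench top. x points level into the pen (mouth 0, back wall 130 mm), y along the mouth (side walls at -85, +85), z up. The mouth looks to the robot's right.
- tee_1: one of three alike black T-shaped push-in air fittings with blue and tan ends, 52 x 37 x 15 mm, about 30 g, lying flat, slides when pushed: round stubs 15 mm thick. Origin: under the middle of its 52 x 37 mm outline, at its underside. The 52 mm bar runs along its x at y = +12 mm; the third stub runs to y = -19 mm.
- tee_2: one of three alike black T-shaped push-in air fittings with blue and tan ends, 52 x 37 x 15 mm, about 30 g, lying flat, slides when pushed: round stubs 15 mm thick. Origin: under the middle of its 52 x 37 mm outline, at its underside. The 52 mm bar runs along its x at y = +12 mm; the third stub runs to y = -19 mm.
- tee_3: one of three alike black T-shaped push-in air fittings with blue and tan ends, 52 x 37 x 15 mm, about 30 g, lying flat, slides when pushed: round stubs 15 mm thick. Origin: under the middle of its 52 x 37 mm outline, at its underside. The 52 mm bar runs along its x at y = +12 mm; the third stub runs to y = -19 mm.
- reel: reel of solder standing upright among the fittings, 54 mm diameter, 40 mm high, loose: leave it. Origin: centre of its underside, z up.
- valve: small white solenoid valve block with a black coil on top, 32 x 70 x 50 mm, loose, standing just beyond the fittings, on the side away from the robot: leave it. Origin: centre of its underside; 70 mm along its y, z up. Behind it to the left the fixed wooden station, 120 mm high, begins at world x = 0.69 m, y above 0.

How it is judged (in metres and radians):
At the end, for the whole second after the job is handed in: Each of the three fittings lies at rest on the bench inside the pen, its middle (origin) at least 30 mm past the mouth and between the walls; the reel and the valve are within 15 mm of where they stood (x of tee_1 in the frame of pen between 0.03 and 0.14 m and y of tee_1 in the frame of pen between -0.09 and 0.09 m and height (world z) of each of tee_1, tee_2, tee_3 below 0.02 m and linear speed of each of tee_1, tee_2, tee_3 below 0.02 m/s and x of tee_2 in the frame of pen between 0.03 and 0.14 m and y of tee_2 in the frame of pen between -0.09 and 0.09 m and x of tee_3 in the frame of pen between 0.03 and 0.14 m and y of tee_3 in the frame of pen between -0.09 and 0.09 m and distance of each of reel, valve from where it was at the start of the episode below 0.015 m); the robot touches nothing.
It fails at once if a fitting is lifted (more than 30 mm off the bench) (height (world z) of any of tee_1, tee_2, tee_3 above 0.03 m).
It fails at once if a fitting is flung (faster than 1.5 m/s) (linear speed of any of tee_1, tee_2, tee_3 above 1.5 m/s).
It fails at once if the reel is shoved more than 15 mm (distance of reel from where it was at the start of the episode above 0.015 m).
It fails at once if the valve is shoved more than 15 mm (distance of valve from where it was at the start of the episode above 0.015 m).
It also fails if it takes over 72 s, if anything falls off the work surface, if the arm or the gripper's body presses on something with over 40 N, if the wrist force passes 120 N, or if a joint passes its speed limit or range.

ROBOT

A 7-joint arm with a two-finger parallel gripper is mounted at the origin on a cart in front of the work surface, level with it; the furniture and walls round the work are solid. World frame = base frame: x ahead of the robot, y to its left, z up, the work surface at z = 0. Lengths are in m, angles in degrees, forces in N, time in s.
With the tool pointing down it reaches from about 0.4 to 0.85 m from the base axis. Payload 6.9 kg.
Tool frame: the origin (TCP) lies midway between the tips of the shut fingers; the grasp point (between the pads) lies 19 mm behind it (manip.pinch_z is the distance from the TCP to the grasp point, in m); z points along the fingers, y is the line along which they close (so a half turn about z gives the same grasp; the last joint's range is limited). The gripper opens to 85 mm and grips with 20 to 120 N. Pads are 22 mm wide; open, the fingers measure 114 mm over their backs; the gripper's body (76 mm by 85 mm) begins 54 mm behind the grasp point. The pads swing forward as they close: fully open they stand 13 mm farther back than shut.
Start: joints at [69.929, 29.078, -13.613, 85.955, 7.202, 65.827, -8.869], TCP at [0.275, -0.561, 0.202] pointing down, gripper open.
Joint ranges: [-176.47, 176.47], [-13.61, 117.27], [-81.72, 77.17], [0.22, 143.17], [-87.28, 267.28], [10, 112.55], [-165.47, 165.47]. Speed limits (degrees/s): [136.94, 136.94, 180, 180, 180, 180, 180].

INTERFACE

Orientations are given as a 3x3 rotation matrix whose columns are the frame's x, y, z axes.
In Python, from station import manip gives the robot as it stands. Calls block until the motion is done:
- manip.goto(position, orientation): joint-space move of the TCP to a pose.
- manip.move_straight(position, speed=0.15, attitude=None, stop_force=None): straight line of the TCP; attitude=None keeps the orientation; speed is the mean speed in m/s. With stop_force (N) it stops when the force on the tool has changed by that much, and returns True; else False.
- manip.set_joints(angles): joint-space move.
- manip.open_gripper() and manip.grab(squeeze=None): open the fingers fully, or close them until they stop; squeeze is the grip in N (None keeps the last).
- manip.pause(seconds).
- manip.solve_ik(position, orientation): joint angles nearest the present ones, or None.
- manip.read_state(): the state.
- manip.capture(name): name is "side" or "top"; returns (picture, depth): 384x512x3 uint8, red, green, blue; 384x512 float32, m along the optical axis (not along the pixel's ray), 0 where there is no reading.
- manip.camera_params(name): a dict with "camera_matrix" (3x3 intrinsics, pixels), "dist_coeffs" ([k1, k2, p1, p2, k3] as OpenCV has them; the pictures are not rectified), "rvec" (rotation vector, rad) and "tvec" (3), from world to camera coordinates, as OpenCV has them. Camera axes: x right, y down, z forward; pixel columns grow to the right and rows downward; lengths in m; the calibration is good to about 2 mm. A picture is of the moment at which its call begins. camera_params takes no time and is no camera call.
A pose or a line that the arm cannot do raises manip.IKError and nothing moves.
- manip.hand_in(): hands the job in; it is judged then, once.
The state is a dict: "clock": time; "q": joint angles; "joint_vel": joint speeds; "effort": joint torques, N m; "tool_pos": TCP position; "tool_rot": TCP orientation; "wrist_force": force on the tool from outside, world axes, zero at the start; "wrist_torque": the same for the moment, N m; "finger_gap": finger opening in m; "gripper_force": force on a finger pad.
Only numpy, scipy, OpenCV 4.12 (cv2) and the standard library are available. Lean on these libraries where they do the work, as an engineer would, in place of code of your own. Each camera call takes 0.05 s, during which the arm holds its last target. There are 200 camera calls.

## Working session

There is one attempt and no reset: what is moved stays moved. The work goes in short steps, each a Python script; the robot and the scene stay as the last script left them, time stands still between calls to the robot, and variables do not carry over. Pictures are saved under pics/ and viewed, at most 10 in all, crops included, and the job is handed in when it is done.

```bash
ls; mkdir -p pics; cat > h.py <<'E'
import numpy as np, cv2
from station import manip
def cam(n):
    p=manip.camera_params(n); R=cv2.Rodrigues(np.array(p["rvec"],float))[0]
    return np.array(p["camera_matrix"]),np.array(p["dist_coeffs"]),R,np.array(p["tvec"],float).ravel()
def ray(n,uv,z):
    K,d,R,t=cam(n); uv=np.array(uv,float).reshape(-1,1,2)
    r=cv2.undistortPoints(uv,K,d).reshape(-1,2); r=np.c_[r,np.ones(len(r))]@R
    c=-R.T@t; return c+r*((z-c[2])/r[:,2])[:,None]
def cloud(n,dep):
    K,d,R,t=cam(n); h,w=dep.shape; v,u=np.mgrid[:h,:w]
    r=cv2.undistortPoints(np.stack([u,v],-1).reshape(-1,1,2).astype(float),K,d).reshape(-1,2)
    P=(np.c_[r,np.ones(len(r))]*dep.reshape(-1,1)-t)@R
    return P.reshape(h,w,3)
def snap(n,name):
    im,dep=manip.capture(n); cv2.imwrite(f"pics/{name}.png",im[:,:,::-1]); np.save(f"pics/{name}.npy",dep); return im,dep
E
python3 - <<'E'
from h import *
for n in("top","side"):
    snap(n,n+"0"); K,d,R,t=cam(n); print(n,K[0,0],-R.T@t,R[2])
E
```

```text
pics
top 396.6483513734374 [ 0.49308305 -0.07752089  0.87824029] [ 0.09027812 -0.00554196 -0.99590117]
side 457.2710927150002 [ 0.5334888  -0.79363916  0.56966722] [ 0.02689805  0.79031371 -0.6121117 ]
```

View pics/top0.png

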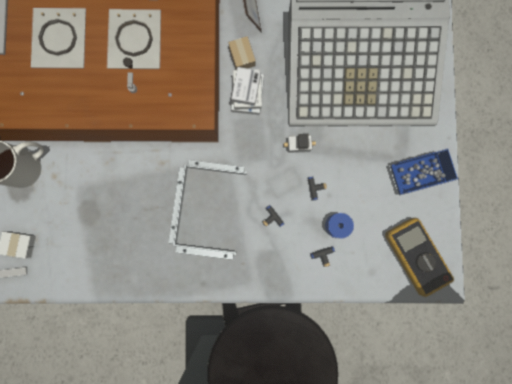

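View pics/side0.png

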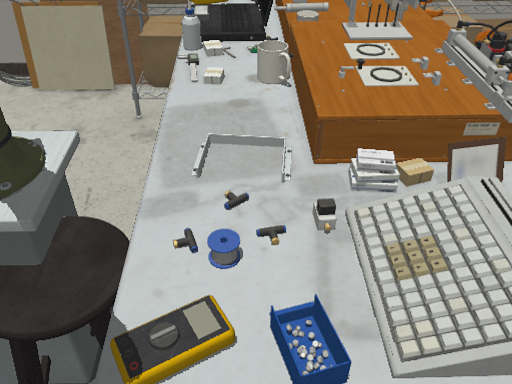

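The top view shows the pen with its corners near (190,163), (245,170), (173,251) and (235,255), and its mouth facing right. The tees are near (273,216), (316,188) and (322,256), the reel at (339,225) and the valve at (299,143). The side view shows the same layout.

```bash
cat >> h.py <<'E'
def tees(n,im,lo=(0.2,-0.4),hi=(0.66,0.25),z=0.008):
    """dark compact blobs on the bench: list of (area, world xy centre, hull world pts)"""
    m=(im.max(2)<85).astype(np.uint8)
    k,lab,st,c=cv2.connectedComponentsWithStats(cv2.morphologyEx(m,cv2.MORPH_CLOSE,np.ones((3,3))))
    out=[]
    for i in range(1,k):
        if not 40<st[i,4]<900: continue
        w=ray(n,c[i],z)[0]
        if lo[0]<w[0]<hi[0] and lo[1]<w[1]<hi[1]: out.append((st[i,4],c[i].round(),w[:2].round(3)))
    return out
E
python3 - <<'E'
from h import *
C={}
for n in("top","side"):
    im=cv2.imread(f"pics/{n}0.png")[:,:,::-1]; dep=np.load(f"pics/{n}0.npy"); P=cloud(n,dep); C[n]=P
    print(n); [print(t) for t in tees(n,im)]
    # objects above the bench by depth
    Z=P[...,2]; m=((Z>.007)&(Z<.15)&(dep>0)&(P[...,0]>.25)&(P[...,0]<.66)&(P[...,1]<.2)&(P[...,1]>-.35)).astype(np.uint8)
    k,lab,st,c=cv2.connectedComponentsWithStats(m)
    for i in range(1,k):
        if st[i,4]>30:
            q=P[lab==i]; print(st[i,4],c[i].round(),"min",q.min(0).round(3),"max",q.max(0).round(3),"z90",np.percentile(q[:,2],90).round(3))
    b=P[(P[...,0]>.3)&(P[...,0]<.6)&(P[...,1]>-.3)&(P[...,1]<.2)&(dep>0)]; print("bench z",np.median(b[:,2]))
for n,pts in (("top",[(190,163),(245,170),(173,251),(235,255)]),): print(ray(n,pts,.025).round(3))
im=cv2.imread("pics/top0.png")[130:280,150:370]; cv2.imwrite("pics/c1.png",cv2.resize(im,None,fx=3.6,fy=3.6,interpolation=cv2.INTER_CUBIC))
s=manip.read_state(); print(s["clock"],s["tool_rot"],s["finger_gap"])
E
```

```text
top
(np.int32(128), array([314., 188.]), array([ 0.587, -0.209]))
(np.int32(118), array([273., 216.]), array([ 0.523, -0.119]))
(np.int32(137), array([323., 254.]), array([ 0.442, -0.227]))
507 [198. 205.] min [ 0.443 -0.06   0.007] max [0.634 0.095 0.029] z90 0.026
210 [315. 188.] min [ 0.559 -0.236  0.007] max [ 0.61  -0.196  0.017] z90 0.015
208 [273. 217.] min [ 0.502 -0.141  0.007] max [ 0.548 -0.097  0.019] z90 0.016
514 [341. 225.] min [ 0.477 -0.286  0.01 ] max [ 0.53  -0.234  0.044] z90 0.042
220 [323. 255.] min [ 0.416 -0.251  0.007] max [ 0.457 -0.201  0.018] z90 0.015
bench z 0.00046019211950614023
side
(np.int32(217), array([235., 200.]), array([ 0.525, -0.122]))
(np.int32(207), array([271., 232.]), array([ 0.588, -0.21 ]))
(np.int32(230), array([188., 241.]), array([ 0.443, -0.229]))
(np.int32(91), array([234., 258.]), array([ 0.523, -0.271]))
805 [240. 144.] min [ 0.443 -0.061  0.007] max [0.635 0.097 0.028] z90 0.026
225 [234. 198.] min [ 0.504 -0.143  0.007] max [ 0.55  -0.095  0.016] z90 0.015
282 [271. 232.] min [ 0.561 -0.237  0.007] max [ 0.613 -0.196  0.017] z90 0.015
270 [186. 240.] min [ 0.418 -0.252  0.007] max [ 0.46  -0.201  0.017] z90 0.015
885 [223. 245.] min [ 0.479 -0.288  0.007] max [ 0.531 -0.233  0.043] z90 0.042
bench z 0.0010399551274133886
[[ 0.638  0.062  0.025]
 [ 0.623 -0.058  0.025]
 [ 0.449  0.094  0.025]
 [ 0.441 -0.037  0.025]]
0.1 [[ 8.97908890e-01  4.40180702e-01 -7.58831271e-04]
 [ 4.40181354e-01 -8.97907690e-01  1.46808629e-03]
 [-3.51371821e-05 -1.65223110e-03 -9.99998634e-01]] 0.0856861229295742
```

View pics/c1.png

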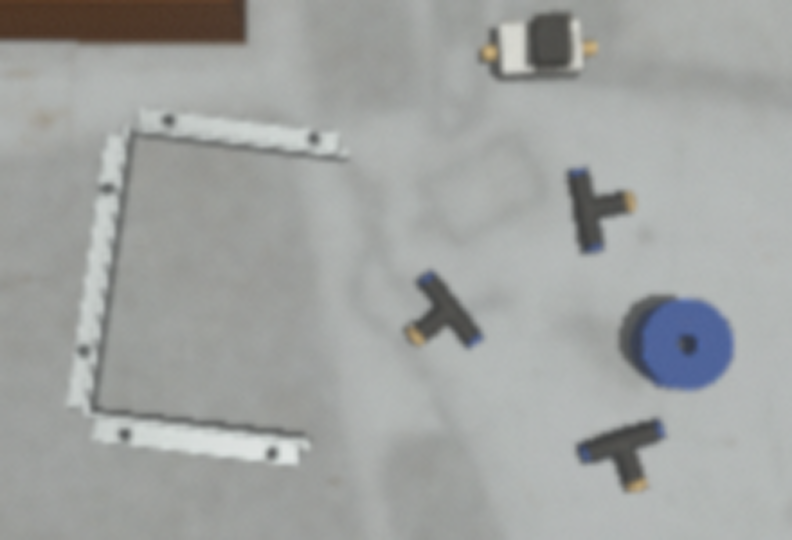

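The crop puts the inner mouth corners at about (347,158) and (308,440), and the inner back corners at about (133,133) and (92,410). The middle tee lies diagonally. The upper tee's stub points right, away from the pen, and the lower tee's stub points toward the robot. Heights from both views agree with the text: tees 15 mm, reel 42 mm, pen 26 mm. Next I'll compute the pen frame and push the middle tee.

```bash
cat >> h.py <<'E'
crop=lambda p:(150+p[0]/3.6,130+p[1]/3.6)
_q=ray("top",[crop(p) for p in((347,158),(308,440),(133,133),(92,410))],.025)[:,:2]
O=(_q[0]+_q[1])/2
_d=(_q[2]+_q[3])/2-O; ex=_d/np.linalg.norm(_d); _m=_q[1]-_q[0]; _m/=np.linalg.norm(_m)
_n=np.array([-_m[1],_m[0]]); _n*=np.sign(_n@ex)
ex=(ex+_n); ex/=np.linalg.norm(ex); ey=np.array([-ex[1],ex[0]])
toP=lambda w:np.array([(np.array(w)-O)@ex,(np.array(w)-O)@ey])
toW=lambda p:O+p[0]*ex+p[1]*ey
def att(a=0.):
    """tool down, broad face across the push direction (pen x turned by a rad)"""
    c,s=np.cos(a),np.sin(a); f=c*ex+s*ey
    X=np.r_[f,0]; Z=np.array([0,0,-1.]); return np.c_[X,np.cross(Z,X),Z]
def sweep(pts,a=0.,v=.09,zl=.005):
    """pts in pen frame; come down at the first, sweep through the rest, back off, rise"""
    R=att(a); W=[toW(p) for p in pts]
    if manip.solve_ik(np.r_[W[0],.09],R) is None: R=R@np.diag([-1,-1,1.])
    manip.goto(np.r_[W[0],.09],R)
    if manip.move_straight(np.r_[W[0],zl],speed=.12,stop_force=8): print("touched going down",manip.read_state()["tool_pos"]); return
    for w in W[1:]:
        manip.move_straight(np.r_[w,zl],speed=v)
    f=manip.read_state()["wrist_force"]
    u=W[-2]-W[-1]; b=W[-1]+u/np.linalg.norm(u)*.02
    manip.move_straight(np.r_[b,zl],speed=.1); manip.move_straight(np.r_[b,.09],speed=.2)
    print("force at end",np.round(f,1),"clock",manip.read_state()["clock"])
E
python3 - <<'E'
from h import *
print("corners",_q.round(3) if 0 else [toP(w).round(3) for w in __import__('h')._q],"O",O.round(3),"ex",ex.round(3))
for n,w in dict(M=(.524,-.12),U=(.586,-.213),L=(.439,-.228),reel=(.504,-.26)).items(): print(n,toP(w).round(3))
for n in("top",): print("valve",[toP(w[:2]).round(3) for w in ray(n,[crop((490,75)),crop((585,20))],.0)])
for a in(0,.3,-.3):
  for f in(1,-1):
    for p in((-.2,0.1),(.08,0)):
        q=manip.solve_ik(np.r_[toW(p),.01],att(a)@np.diag([f,f,1.])); print(a,f,p,None if q is None else np.round(q))
E
```

```text
corners [array([-0.   , -0.085]), array([0.   , 0.085]), array([ 0.13 , -0.083]), array([0.129, 0.084])] O [ 0.531 -0.05 ] ex [0.129 0.992]
M [-0.071 -0.003]
U [-0.155 -0.076]
L [-0.189  0.068]
reel [-0.212 -0.001]
valve [array([-0.081, -0.152]), array([-0.135, -0.194])]
0 1 (-0.2, 0.1) [ 43.  32. -24. 122.  25.  30.  -7.]
0 1 (0.08, 0) [ 14.  38. -31. 111.  30.  39. -43.]
0 -1 (-0.2, 0.1) [  18.   32.   13.  123.  -15.   27. -145.]
0 -1 (0.08, 0) [ 34.  53. -70. 111.  58.  62. 110.]
0.3 1 (-0.2, 0.1) [ 46.  33. -27. 122.  29.  31.   7.]
0.3 1 (0.08, 0) [ 16.  39. -35. 111.  33.  40. -29.]
0.3 -1 (-0.2, 0.1) [  21.   31.    9.  123.  -11.   27. -132.]
0.3 -1 (0.08, 0) [ -41.   54.   66.  112.  -60.   58. -116.]
-0.3 1 (-0.2, 0.1) [ 41.  32. -21. 122.  22.  29. -21.]
-0.3 1 (0.08, 0) [ 11.  37. -27. 111.  26.  38. -56.]
-0.3 -1 (-0.2, 0.1) [  15.   32.   17.  123.  -20.   28. -157.]
-0.3 -1 (0.08, 0) [ 34.  53. -70. 111.  58.  62.  92.]
```

```bash
cat >> h.py <<'E'
def look(name):
    for n in("top","side"):
        im,_=snap(n,name+n)
        print(n,[(int(a),tuple(toP(w).round(3))) for a,c,w in tees(n,im)])
E
python3 - <<'E'
from h import *
manip.grab(); print(manip.read_state()["finger_gap"])
sweep([(-.125,.0),(.055,.0)])
look("a")
im=cv2.imread("pics/atop.png")[100:300,140:400]; cv2.imwrite("pics/c2.png",cv2.resize(im,None,fx=3,fy=3,interpolation=cv2.INTER_CUBIC))
E
```

```text
-2.072341309617735e-05
force at end [0.3 0.5 0.5] clock 6.5167
top [(101, (np.float64(0.026), np.float64(-0.091))), (52, (np.float64(0.06), np.float64(0.106)))]
side [(201, (np.float64(-0.072), np.float64(-0.004))), (182, (np.float64(-0.151), np.float64(-0.079))), (203, (np.float64(-0.188), np.float64(0.065))), (55, (np.float64(-0.226), np.float64(-0.021)))]
```

View pics/c2.png

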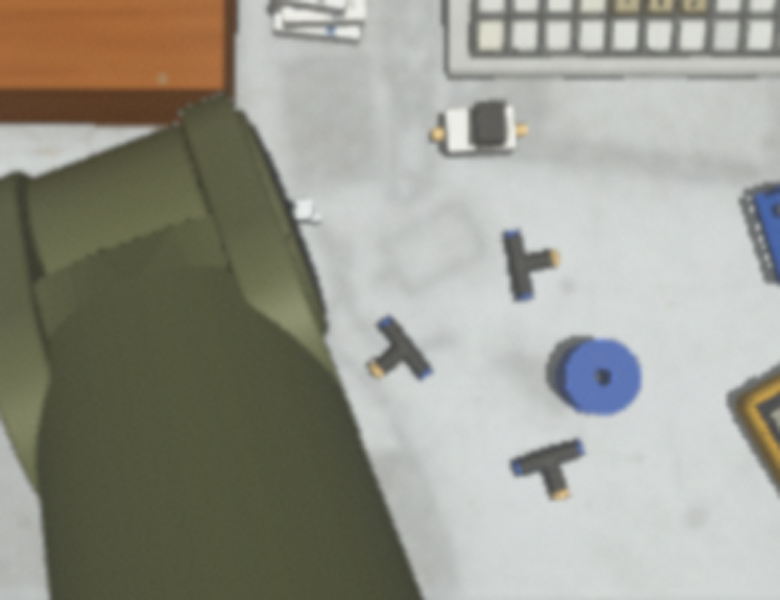

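View pics/aside.png

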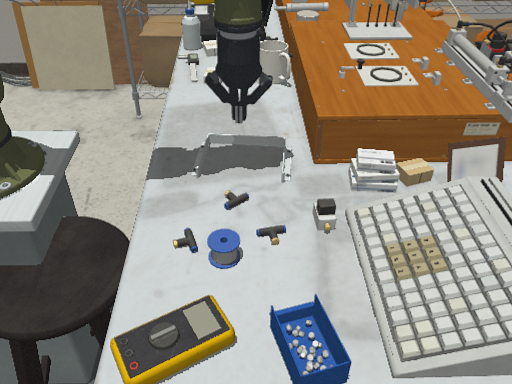

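The arm now covers the pen from the top camera. The middle tee has not moved: it is still at (400,348) in the crop and (236,200) in the side view. I need to check where the tool really is.

```bash
python3 - <<'E'
from h import *
s=manip.read_state(); print(s["tool_pos"],s["tool_rot"],s["finger_gap"],s["clock"])
K,d,R,t=cam("side"); print("tip expected px",cv2.projectPoints(np.array([s["tool_pos"]],float),cv2.Rodrigues(R)[0],t,K,d)[0])
dep=np.load("pics/aside.npy"); P=cloud("side",dep); print("seen tip",P[112:124:3,239])
print(toP(s["tool_pos"][:2]))
p=np.r_[toW((-.125,0)),.09]
print("straight back"); print(manip.move_straight(p,speed=.2)); s=manip.read_state(); print(s["tool_pos"],p)
r=manip.move_straight(np.r_[p[:2],.005],speed=.1,stop_force=8); s=manip.read_state(); print(r,s["tool_pos"],s["wrist_force"])
snap("side","b")
E
```

```text
[ 0.53420495 -0.01489324  0.08891535] [[ 1.28821758e-01  9.91665841e-01 -1.95292626e-03]
 [ 9.91667734e-01 -1.28821990e-01  7.27093947e-06]
 [-2.44369505e-04 -1.93759062e-03 -9.99998093e-01]] -6.223359152045099e-05 6.6167
tip expected px [[[238.96707443 134.34785762]]]
seen tip [[ 0.53494745 -0.02468952  0.14452737]
 [ 0.53485956 -0.02378493  0.13756138]
 [ 0.53476827 -0.02430604  0.13133326]
 [ 0.5346776  -0.02396166  0.12455354]]
[0.03496388 0.00086155]
straight back
False
[ 0.51462515 -0.17205144  0.08988685] [ 0.51440803 -0.17362971  0.09      ]
False [ 0.51487577 -0.17359946  0.00551266] [ 0.2361877  -0.08347049 -0.33666122]
```

View pics/b.png

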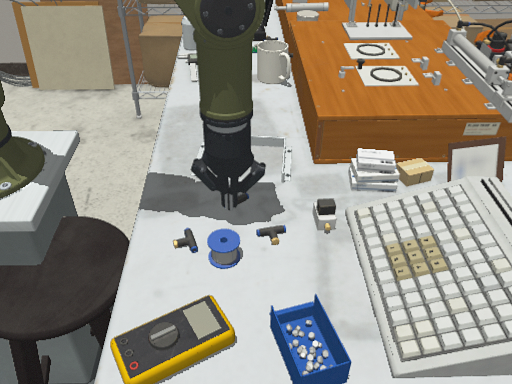

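The fingertip shows at about (231,206), higher than the tool reading implies: the fingers seem to hang above the bench. I'll measure that from depth and with a guarded touch.

```bash
python3 - <<'E'
from h import *
dep=np.load("pics/b.npy"); P=cloud("side",dep)
for v in range(180,216,3): print(v,[tuple(P[v,u].round(3)) for u in(226,231,236)])
s=manip.read_state(); print(s["tool_pos"], s["finger_gap"])
r=manip.move_straight(np.r_[s["tool_pos"][:2],-.035],speed=.02,stop_force=4); s=manip.read_state(); print(r,s["tool_pos"],s["wrist_force"],s["clock"])
im,_=snap("side","c"); cv2.imwrite("pics/c3.png",cv2.resize(im[150:270,160:320],None,fx=4.5,fy=4.5))
E
```

```text
180 [(np.float64(0.51), np.float64(-0.165), np.float64(0.09)), (np.float64(0.52), np.float64(-0.189), np.float64(0.108)), (np.float64(0.528), np.float64(-0.19), np.float64(0.108))]
183 [(np.float64(0.51), np.float64(-0.17), np.float64(0.087)), (np.float64(0.519), np.float64(-0.191), np.float64(0.103)), (np.float64(0.528), np.float64(-0.191), np.float64(0.103))]
186 [(np.float64(0.511), np.float64(-0.182), np.float64(0.09)), (np.float64(0.519), np.float64(-0.186), np.float64(0.093)), (np.float64(0.528), np.float64(-0.189), np.float64(0.095))]
189 [(np.float64(0.51), np.float64(-0.182), np.float64(0.084)), (np.float64(0.519), np.float64(-0.186), np.float64(0.086)), (np.float64(0.528), np.float64(-0.187), np.float64(0.087))]
192 [(np.float64(0.51), np.float64(-0.183), np.float64(0.077)), (np.float64(0.519), np.float64(-0.186), np.float64(0.08)), (np.float64(0.527), np.float64(-0.182), np.float64(0.077))]
195 [(np.float64(0.51), np.float64(-0.183), np.float64(0.071)), (np.float64(0.519), np.float64(-0.183), np.float64(0.071)), (np.float64(0.527), np.float64(-0.179), np.float64(0.068))]
1
[... 554 characters left out ...]
7 [(np.float64(0.509), np.float64(-0.186), np.float64(0.046)), (np.float64(0.518), np.float64(-0.184), np.float64(0.044)), (np.float64(0.526), np.float64(-0.134), np.float64(0.001))]
210 [(np.float64(0.507), np.float64(-0.143), np.float64(0.002)), (np.float64(0.517), np.float64(-0.145), np.float64(0.003)), (np.float64(0.526), np.float64(-0.143), np.float64(0.001))]
213 [(np.float64(0.507), np.float64(-0.149), np.float64(-0.0)), (np.float64(0.517), np.float64(-0.152), np.float64(0.002)), (np.float64(0.526), np.float64(-0.152), np.float64(0.002))]
[ 0.51490694 -0.17368847  0.00562104] 0.00028446013238012184
True [ 0.5148513  -0.17370322 -0.02895833] [-0.72228     1.04697049  6.53725765] 10.125
```

View pics/c3.png

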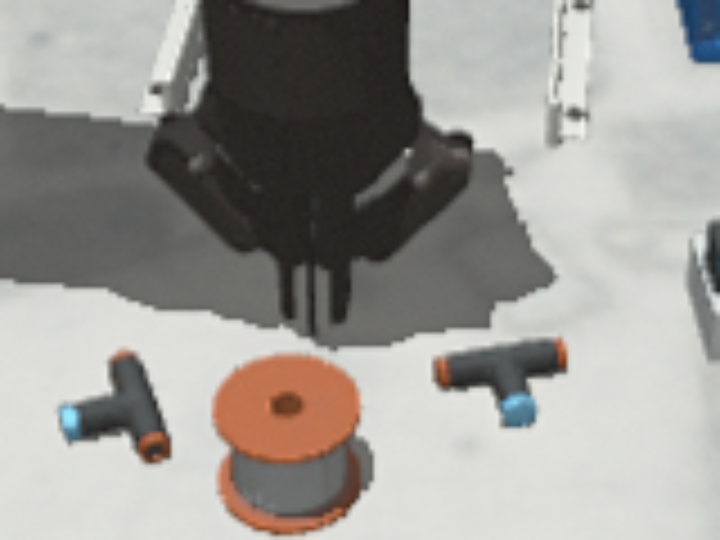

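Contact came at a reported z of -0.029, and depth also puts the tips about 30–35 mm above the TCP reading, while x and y agree. So I'll correct z by +29 mm. In the crop the fingers stand clear of the reel and the tees, with the thin pads reaching lowest at about (312,335). I'll repeat the sweep at the corrected height.

```bash
sed -i 's/zl=.005/zl=-.0265/; s/,\.09\]/,.06]/g' h.py; cat >> h.py <<'E'
def look(name):
    im,_=snap("side",name)
    print([(int(a),tuple(toP(w).round(3))) for a,c,w in tees("side",im)])
E
python3 - <<'E'
from h import *
p=manip.read_state()["tool_pos"]; manip.move_straight(np.r_[p[:2],0],speed=.1)
sweep([(-.125,.0),(.055,.0)])
manip.goto(np.r_[toW((-.27,-.10)),.1],att())
look("d0"); im,_=snap("top","d"); print([(int(a),tuple(toP(w).round(3))) for a,c,w in tees("top",im)])
a=cv2.imread("pics/d.png")[120:290,150:400]; cv2.imwrite("pics/c4.png",cv2.resize(a,None,fx=3,fy=3,interpolation=cv2.INTER_CUBIC))
E
```

```text
touched going down [ 0.5122932  -0.17291033 -0.02898586]
[(92, (np.float64(-0.077), np.float64(-0.008))), (254, (np.float64(-0.187), np.float64(0.064)))]
[(217, (np.float64(-0.153), np.float64(-0.077))), (87, (np.float64(-0.071), np.float64(-0.002))), (225, (np.float64(-0.203), np.float64(-0.001))), (222, (np.float64(-0.187), np.float64(0.065)))]
```

View pics/c4.png

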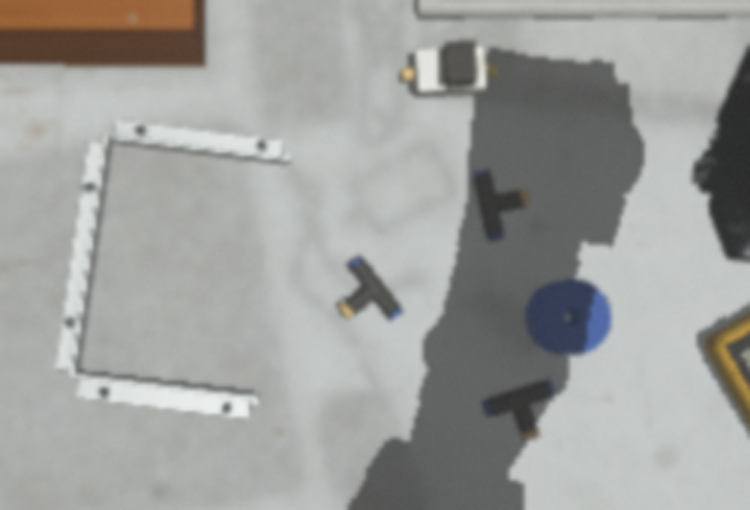

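Nothing has moved: the tees are at (370,288), (497,203) and (520,405) in the crop, and the reel and valve are unchanged. The fast descent overshot onto the bench, so I'll descend more slowly and 1.5 mm higher.

```bash
sed -i 's/zl=-.0265/zl=-.025/; s/    if manip.move_straight(np.r_\[W\[0\],zl\],speed=.12,stop_force=8)/    manip.move_straight(np.r_[W[0],-.01],speed=.12)\n    if manip.move_straight(np.r_[W[0],zl],speed=.02,stop_force=10)/' h.py
cat >> h.py <<'E'
def look2(name):
    manip.goto(np.r_[toW((-.27,-.10)),.1],att())
    im,_=snap("top",name); print([(int(a),tuple(toP(w).round(3))) for a,c,w in tees("top",im)])
    a=im[120:290,150:400,::-1]; cv2.imwrite(f"pics/{name}c.png",cv2.resize(a,None,fx=3,fy=3,interpolation=cv2.INTER_CUBIC))
E
python3 - <<'E'
from h import *
sweep([(-.125,.0),(.055,.0)])
print(manip.read_state()["tool_pos"])
look2("e"); print(manip.read_state()["clock"])
E
```

```text
force at end [-0.4  0.1 -0.2] clock 18.1583
[ 0.53498711 -0.01472824  0.05992587]
[(215, (np.float64(-0.153), np.float64(-0.077))), (92, (np.float64(-0.013), np.float64(-0.022))), (245, (np.float64(-0.204), np.float64(-0.002))), (220, (np.float64(-0.187), np.float64(0.065)))]
19.4333
```

View pics/ec.png

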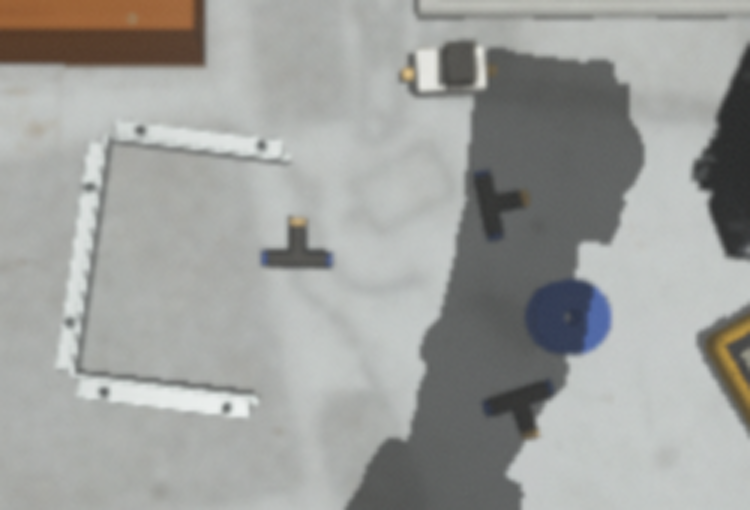

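The middle tee spun and slipped past the narrow tip. It now lies across the mouth at (297,255) in the crop, bar along the push direction and stub pointing up at (297,222). The shut tips are narrow this way round, so I'll turn the tool 90° to present the 22 mm pad face and push in the corner between bar and stub, which captures the tee. Poses will come from depth blobs plus the tan stub ends.

```bash
cat >> h.py <<'E'
def poses(name):
    """tees from the top view: height blobs + tan end -> [(bar centre, stub unit vector)] in pen frame"""
    im,dep=snap("top",name); P=cloud("top",dep); Z=P[...,2]; I=im.astype(int)
    m=((Z>.006)&(Z<.022)&(dep>0)&(P[...,0]>.38)&(P[...,0]<.66)&(P[...,1]<.1)&(P[...,1]>-.33)&(I.min(2)<110)).astype(np.uint8)
    k,lab,st,_=cv2.connectedComponentsWithStats(m); out=[]
    for i in range(1,k):
        if st[i,4]<110: continue
        b=lab==i; tan=b&(I[...,0]-I[...,2]>20)&(I[...,0]>I[...,1])
        q=(P[b][:,:2]-O)@np.c_[ex,ey]
        if tan.sum()<3: print("no tan",st[i,4],q.mean(0).round(3)); continue
        t=((P[tan][:,:2]-O)@np.c_[ex,ey]).mean(0); c=q.mean(0); s=(t-c)/np.linalg.norm(t-c)
        far=np.percentile((q-c)@s,1); bar=c+s*(far+.0075); o=bar+s*.012
        out.append((bar,s)); print(st[i,4],"origin",o.round(3),"bar",bar.round(3),"stub",s.round(2),"tan",t.round(3),"span along stub",np.ptp((q-c)@s).round(3),"bar len",np.ptp((q-c)@np.array([-s[1],s[0]])).round(3))
    return out
E
python3 - <<'E'
from h import *
poses("f")
for p in((-.21,.1),(-.05,0),(.08,.04),(-.2,-.1),(.07,-.06)):
  for a in(np.pi/2,-np.pi/2):
    q=manip.solve_ik(np.r_[toW(p),-.025],att(a)); print(p,round(a,1),None if q is None else np.round(q))
E
```

```text
210 origin [-0.16  -0.079] bar [-0.149 -0.074] stub [-0.93 -0.37] tan [-0.173 -0.084] span along stub 0.037 bar len 0.052
174 origin [-0.011 -0.032] bar [-0.013 -0.02 ] stub [ 0.13 -0.99] tan [-0.01  -0.041] span along stub 0.031 bar len 0.048
211 origin [-0.191  0.074] bar [-0.186  0.063] stub [-0.46  0.89] tan [-0.197  0.086] span along stub 0.035 bar len 0.051
(-0.21, 0.1) 1.6 [ 58.  42. -47. 123.  52.  38.  57.]
(-0.21, 0.1) -1.6 [ 33.  35.  -6. 123.  10.  22. -79.]
(-0.05, 0) 1.6 [ 36.  45. -46. 114.  48.  42.  43.]
(-0.05, 0) -1.6 [ 12.  38.  -6. 114.   7.  28. -97.]
(0.08, 0.04) 1.6 [ 21.  42. -43. 119.  48.  38.  28.]
(0.08, 0.04) -1.6 [  -4.   36.   -4.  119.    6.   25. -110.]
(-0.2, -0.1) 1.6 [ 48.  53. -49.  94.  47.  56.  64.]
(-0.2, -0.1) -1.6 [ 25.  45.  -7.  94.   7.  41. -82.]
(0.07, -0.06) 1.6 [ 23.  48. -45. 104.  45.  48.  38.]
(0.07, -0.06) -1.6 [  -0.   41.   -5.  104.    6.   35. -106.]
```

```bash
cat >> h.py <<'E'
def away(): manip.goto(np.r_[toW((-.27,-.10)),.1],att(np.pi/2))
E
python3 - <<'E'
from h import *
b=np.array([-.013,-.020]); s=np.array([.13,-.99]); d=np.array([.99,.13])
p0=b+.0205*s-.042*d; p1=p0+(.042-.0175+.098)*d-.003*s
print(p0,p1)
sweep([p0,p1],np.arctan2(d[1],d[0])+np.pi/2)
away(); poses("g"); print(manip.read_state()["clock"])
E
```

```text
[-0.051915 -0.045755] [ 0.06897 -0.02686]
force at end [-0.1  0.1 -0.3] clock 24.5083
210 origin [-0.161 -0.079] bar [-0.149 -0.075] stub [-0.93 -0.36] tan [-0.173 -0.084] span along stub 0.037 bar len 0.051
180 origin [ 0.06  -0.009] bar [0.052 0.   ] stub [ 0.66 -0.75] tan [ 0.068 -0.017] span along stub 0.032 bar len 0.05
217 origin [-0.191  0.073] bar [-0.186  0.062] stub [-0.42  0.91] tan [-0.197  0.086] span along stub 0.037 bar len 0.051
25.8083
```

The middle tee is in, with its origin 60 mm past the mouth. Next is the lower tee.

```bash
python3 - <<'E'
from h import *
b=np.array([-.186,.062]); s=np.array([-.44,.90]); d=np.array([.90,.44])
p0=b+.0245*s-.030*d; p1=b+.0195*s-.0175*d
print(p0,p1)
sweep([p0,p1,(.05,.052)],np.arctan2(d[1],d[0])+np.pi/2,v=.1)
away(); poses("k"); print(manip.read_state()["clock"])
E
```

```text
[-0.22378  0.07085] [-0.21033  0.07185]
force at end [-0.6 -0.5 -0.3] clock 32.1667
208 origin [-0.161 -0.079] bar [-0.149 -0.075] stub [-0.93 -0.36] tan [-0.173 -0.084] span along stub 0.037 bar len 0.051
181 origin [ 0.06 -0.01] bar [ 0.053 -0.   ] stub [ 0.62 -0.78] tan [ 0.067 -0.018] span along stub 0.031 bar len 0.05
186 origin [0.069 0.054] bar [0.072 0.042] stub [-0.25  0.97] tan [0.066 0.064] span along stub 0.032 bar len 0.051
33.5
```

The lower tee is in, at x = 69 mm. Now the upper tee, pushed in its corner on the valve side while clearing the pen wall end.

```bash
python3 - <<'E'
from h import *
b=np.array([-.149,-.075]); d=np.array([.93,.365]); e=np.array([.365,-.93])
p0=b+.0215*e-.032*d; p1=b+.0195*e-.0175*d
print(p0,p1)
sweep([p0,p1,(-.05,-.062),(.042,-.060)],np.arctan2(d[1],d[0])+np.pi/2,v=.1)
away(); poses("l"); print(manip.read_state()["clock"])
im=cv2.imread("pics/l.png")[120:290,150:400]; cv2.imwrite("pics/lc.png",cv2.resize(im,None,fx=3,fy=3,interpolation=cv2.INTER_CUBIC))
E
```

```text
[-0.1709125 -0.106675 ] [-0.1581575 -0.0995225]
force at end [-0.2  0.3 -0. ] clock 39.225
170 origin [-0.074 -0.051] bar [-0.072 -0.039] stub [-0.18 -0.98] tan [-0.076 -0.062] span along stub 0.032 bar len 0.049
180 origin [ 0.06  -0.009] bar [0.052 0.   ] stub [ 0.66 -0.75] tan [ 0.068 -0.017] span along stub 0.032 bar len 0.05
185 origin [0.069 0.054] bar [0.072 0.042] stub [-0.25  0.97] tan [0.066 0.064] span along stub 0.032 bar len 0.051
40.4167
```

View pics/lc.png

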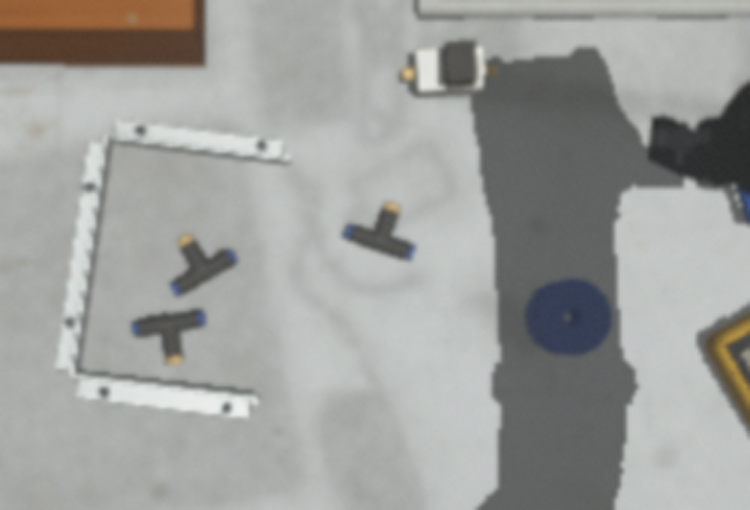

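The picture shows two tees in the pen, at (203,265) and (170,330). The third slipped and spun; it now sits at (382,235) with its stub up, before the mouth. The reel at (568,317) and the valve at (448,68) are unmoved. I'll repeat the corner push that worked for the lower tee.

```bash
python3 - <<'E'
from h import *
b=np.array([-.072,-.039]); s=np.array([-.18,-.98]); d=np.array([.98,-.18])
p0=b+.0245*s-.034*d; p1=b+.0195*s-.0175*d
print(p0,p1)
sweep([p0,p1,(.042,-.052)],np.arctan2(d[1],d[0])+np.pi/2,v=.08)
away(); poses("m"); print(manip.read_state()["clock"])
a=[cv2.imread(f"pics/{n}.png").astype(int) for n in("top0","m")]
for n in("top0","m"):
    im=cv2.imread(f"pics/{n}.png").astype(int); r=np.argwhere((im[...,0]-im[...,2]>35)[190:260,315:370]); P=cloud("top",np.load(f"pics/{n}.npy"))
    Z=P[...,2]; k=(Z>.03)&(Z<.06)
    f=lambda x0,x1,y0,y1:P[k&(P[...,0]>x0)&(P[...,0]<x1)&(P[...,1]>y0)&(P[...,1]<y1)][:,:2]
    print(n,"reel",f(.46,.55,-.31,-.21).mean(0),"valve",f(.64,.75,-.24,-.1).mean(0))
E
```

```text
[-0.10973 -0.05689] [-0.09266 -0.05496]
force at end [ 0.  -0.8 -0.5] clock 45.8917
175 origin [ 0.061 -0.047] bar [ 0.062 -0.035] stub [-0.1 -1. ] tan [ 0.059 -0.058] span along stub 0.033 bar len 0.049
177 origin [ 0.06  -0.009] bar [0.053 0.   ] stub [ 0.66 -0.75] tan [ 0.068 -0.017] span along stub 0.032 bar len 0.05
186 origin [0.069 0.054] bar [0.072 0.042] stub [-0.25  0.97] tan [0.066 0.064] span along stub 0.032 bar len 0.051
47.0833
top0 reel [ 0.50344458 -0.26027485] valve [ 0.68239389 -0.18060607]
m reel [ 0.50341506 -0.26022505] valve [ 0.6837304  -0.18174528]
```

All three tees are well inside, and the reel and valve are within about 2 mm of where they stood. Handing in.

```bash
python3 -c "
from station import manip
print(manip.hand_in())"
```

```text
the job is handed in; nothing more can be done
None
```

I handed the job in at about 47 s: by the last camera measurement all three fittings lie in the pen, 60–69 mm past the mouth, the reel and valve are within 2 mm of where they stood, and the hand-in call returned no verdict.

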